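# Count three medallions into the slot

## Task

Push the three round medallions with the fingertips through the gate of the aluminium counting rack into its slot, one at a time: bring each one wholly past the gate posts and take the fingers off it before you push the next one in. Slide them over the table and never lift them, and leave the square brooch, the bangle and all the other things where they are.

Things in the scene. Friction and masses are not known exactly. Their poses are not given: they have to be found in the camera images.
- rack: aluminium counting rack fixed on the table, no floor, open above. Origin: on the table in mid-gate, at the inner face of the gate posts; x points into the slot, z up. Gate posts 20 mm high, x = -8 to 0 mm, 52 mm clear between them. Slot behind: 56 mm wide inside, walls 14 mm high, 6 mm thick. A medallion is wholly past the gate with its centre at x = 22 mm or more
- rack_end (a point): middle of the slot's closed end wall at table height, 165 mm beyond the gate along the rack's x. The slot has room for three medallions in a row (132 mm); pushing the next one in moves those before it along
- rack_mouth (a point): middle of the funnel's mouth at table height, at x = -63 mm of the rack. Two guide wings, 14 mm high and 6 mm thick, run from the gate posts to y = +-77 mm here, 40 degrees either side of the rack's x axis. The medallions start in front of the mouth, at x from -95 to -250 mm and within 80 mm either side of the rack's x axis
- medallion_a: round medallion, a brass disc 44 mm across with a vertical rim 10 mm high and a low jewelled dome in the middle (16 mm high in all), 30 to 60 g, loose on the table. Origin: centre of its underside; z up. All three are alike; any order will do.
- medallion_b: round medallion, a brass disc 44 mm across with a vertical rim 10 mm high and a low jewelled dome in the middle (16 mm high in all), 30 to 60 g, loose on the table. Origin: centre of its underside; z up. All three are alike; any order will do.
- medallion_c: round medallion, a brass disc 44 mm across with a vertical rim 10 mm high and a low jewelled dome in the middle (16 mm high in all), 30 to 60 g, loose on the table. Origin: centre of its underside; z up. All three are alike; any order will do.
- square_brooch: square brooch of the same brass and stones, 34 x 34 x 13 mm, origin at the centre of its underside. Not part of the job: leave it where it is.
- bangle: plain brass ring lying flat, 56 mm outside, 46 mm inside, 10 mm high, origin at the centre of its underside. Not part of the job: leave it where it is.
- loupe: black eye loupe, a cylinder 36 mm across and 28 mm high beside the rack, origin at the centre of its underside. Not part of the job: leave it where it is.
- tweezers: steel tweezers lying flat, 125 mm long (along its x), 6 mm high, beside the rack, origin at the middle. Not part of the job: leave it where it is.
- jar: small clear jar with a white cap, 44 mm across, 50 mm high, origin at the centre of its underside. Not part of the job: leave it where it is.
- weight: steel balance weight, a cylinder 26 mm across and 30 mm high, origin at the centre of its underside. Not part of the job: leave it where it is.
There are look-alikes about, which are no part of the job. Leave any blue, green or turquoise look-alike of the medallion_c alone.

How it is judged:
By the outcome, as a careful person would: the job done as asked, in the order asked, and still so for the second after the job is handed in, with the robot touching nothing.
It also fails if it takes over 64 s, if anything falls off the work surface, if the arm or the gripper's body presses on something with over 40 N, if the wrist force passes 120 N, or if a joint passes its speed limit or range.

## Robot

A 7-joint arm with a two-finger parallel gripper is mounted at the origin on the work surface. World frame = base frame: x ahead of the robot, y to its left, z up, the work surface at z = 0. Lengths are in m, angles in rad, forces in N, time in s.
With the tool pointing down it reaches from about 0.35 to 0.9 m from the base axis. Payload 19.9 kg.
Tool frame: the origin (TCP) lies midway between the tips of the shut fingers; the grasp point (between the pads) lies 19 mm behind it; y points along the fingers, z is the direction in which the jaws open and shut, and the axes are right-handed (so a half turn about y gives the same grasp; the last joint's range is limited). The gripper opens to 94 mm and grips with 3 to 60 N. Pads are 16 mm wide; open, the fingers measure 119 mm over their backs; the gripper's body (75 mm by 177 mm) begins 78 mm behind the grasp point.
Start: joints at [1.127, 0.417, -0.01, 1.614, 0.005, 1.111, -0.053], TCP at [0.244, -0.575, 0.205] pointing down, gripper open.
Joint ranges: [-2.81, 2.81], [-0.39, 2.02], [-1.27, 1.25], [0.06, 2.57], [-1.19, 4.33], [0.19, 2], [-2.82, 2.82]. Speed limits (rad/s): [1.89, 1.89, 2.39, 2.39, 3.01, 3.01, 3.01].

## Interface

Orientations are given as a unit quaternion [x, y, z, w].
In Python, from workcell import telemetry, cams, order gives the robot as it stands.
- The arm moves only by the tool step_arm, never from a script. Its arguments are lists of equal length, an entry for each row: "slide": the shift along the tool's x, y, z in m, a list of three; "roll": the turn about the tool's y in rad; "fingers": the opening, from 0 (shut) to 1 (fully open). A call has 1 to 12 rows; each row is the pose to reach, as a shift and turn from the pose measured when the call began, along the tool's axes at that moment; what a row does not reach only later rows make up. A row lasts 1/12 s, in which the tool goes at most 41.7 mm and 7.16 degrees, less where a joint would pass 70% of its speed; a pose out of reach is approached as far as the arm can. A call with a gripper value outside its range is refused whole. The fingers move at their own pace and stop on an object; "newtons" is the grip in N (left out, the last holds). Time passes only in rows, so rows that repeat a pose let the fingers close. It gives the time, the measured TCP pose, the force and the opening at its end, in the units of the state.
- telemetry.sense(): the state, without advancing time (a new reading comes with each control period).
- cams.read_camera(name): name is "scene" or "top"; returns a dict with "frame" (400x640x3 uint8, red, green, blue), "camera_matrix" (3x3 intrinsics, pixels), "rvec" (rotation vector, rad) and "tvec" (3), from world to camera coordinates, as OpenCV has them. Camera axes: x right, y down, z forward; pixel columns grow to the right and rows downward; lengths in m; the calibration is good to about 2 mm. A picture is of the moment at which its call begins. There is no depth.
- order.sign_off(): hands the job in, once; it reports no verdict.
The state is a dict: "time": time; "qpos": joint angles; "joint_vel": joint speeds; "joint_torque": joint torques, N m; "eef_pos": TCP position; "orientation": TCP orientation; "wrist_force": force on the tool from outside, world axes, zero at the start; "wrist_torque": the same for the moment, N m; "grip_width": finger opening in m.
Only numpy, scipy, OpenCV 4.12 (cv2) and the standard library are available. Lean on these libraries where they do the work, as an engineer would, in place of code of your own. Each camera call takes 0.05 s, during which the arm holds its last target. There are 200 camera calls.

## Working session

There is one attempt and no reset: what is moved stays moved. The work goes in short steps, Python scripts to look and compute and a tool call to move; the robot and the scene stay as the last step left them, time stands still between calls to the robot, and variables do not carry over. Pictures are saved under pics/ and viewed, about 8 in all and at most 12, crops included, and the job is handed in when it is done.

Besides the shell and the picture viewer there is one more tool, called as name(argument=value, ...), one argument or row to a line, values as JSON. step_arm: Moves the arm, as the interface text tells. Its arguments: {"type":"object","properties":{"slide":{"type":"array"},"roll":{"type":"array"},"fingers":{"type":"array"},"newtons":{"type":"number"}},"required":["slide","roll","fingers"]}

```bash
mkdir -p pics
cat > h.py <<'E'
import numpy as np, cv2
from workcell import telemetry, cams, order
def shot(n,f):
    c=cams.read_camera(n); cv2.imwrite('pics/'+f,c['frame'][:,:,::-1]); return c
def pix2w(c,uv,z=0.):
    R=cv2.Rodrigues(np.array(c['rvec'],float))[0]; t=np.array(c['tvec'],float).ravel()
    K=np.array(c['camera_matrix']); o=-R.T@t
    d=(R.T@np.linalg.inv(K)@np.c_[np.atleast_2d(uv),np.ones(len(np.atleast_2d(uv)))].T).T
    return o+d*((z-o[2])/d[:,2])[:,None]
def w2pix(c,p): return cv2.projectPoints(np.array(p,float).reshape(-1,1,3),np.array(c['rvec'],float),np.array(c['tvec'],float),np.array(c['camera_matrix']),None)[0][:,0]
E
python3 - <<'E'
from h import *
import pickle
for n in('top','scene'):
    c=shot(n,n+'0.png'); pickle.dump(c,open(n+'.pkl','wb'))
    R=cv2.Rodrigues(np.array(c['rvec'],float))[0]; print(n,-R.T@np.array(c['tvec']).ravel(), R.round(2).tolist(), c['camera_matrix'])
s=telemetry.sense(); print(s)
E
```

```text
top [ 4.86952717e-01 -4.36161615e-04  7.62737498e-01] [[0.02, -1.0, 0.03], [-1.0, -0.02, -0.09], [0.09, -0.03, -1.0]] [[368.39614606   0.         316.94276096]
 [  0.         368.39614606 198.35822534]
 [  0.           0.           1.        ]]
scene [1.32458258 0.35539014 0.5873903 ] [[-0.44, 0.9, 0.01], [0.48, 0.25, -0.84], [-0.76, -0.37, -0.54]] [[508.77049047   0.         323.32230515]
 [  0.         508.77049047 196.00902809]
 [  0.           0.           1.        ]]
{'time': 0.1, 'qpos': array([ 1.12749182,  0.41788935, -0.01032368,  1.61405006,  0.00469414,
        1.11069203, -0.05301591]), 'joint_vel': array([-0.00074016, -0.00298897, -0.00059518, -0.00066132, -0.00046779,
       -0.00076302, -0.00144072]), 'joint_torque': array([ 2.74963750e-03, -8.52577257e+01,  6.40905853e-01, -4.26697218e+01,
       -4.88886971e-02,  1.63788325e-02,  1.55154929e-06]), 'eef_pos': array([ 0.24431045, -0.57494155,  0.20493017]), 'orientation': array([-0.14120342,  0.69323   , -0.69253806,  0.14101345]), 'wrist_force': array([-0.04480855,  1.46669536,  0.30540101]), 'wrist_torque': array([-0.04583001, -0.03895795,  0.01307427]), 'grip_width': 0.09359420971762861}
```

View pics/top0.png

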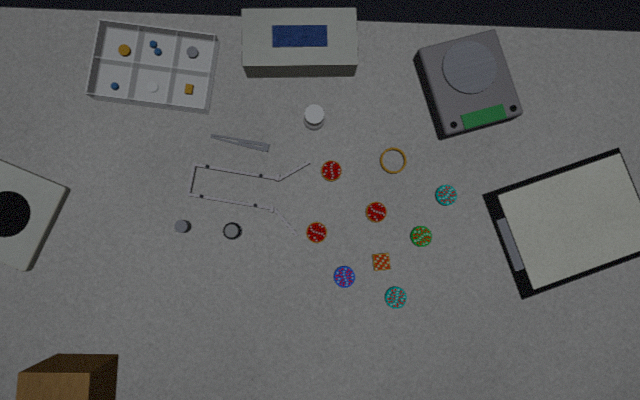

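View pics/scene0.png

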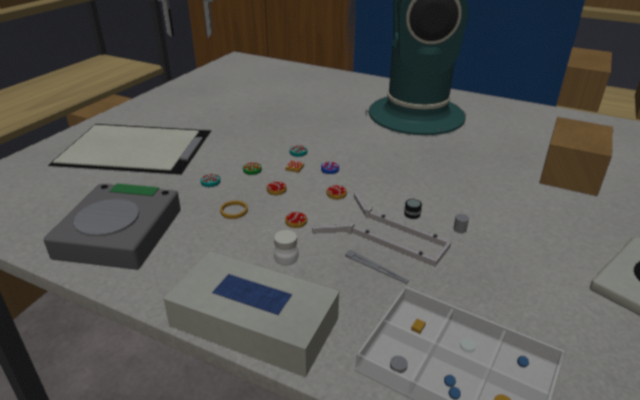

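The three red medallions are at about (331,171), (376,212) and (316,232). The rack opens to the right, with its gate near (275,195) and its end near (192,181). The brooch is at (381,262) and the bangle at (393,160). The blue, green and turquoise discs are look-alikes.

Run:
```python
from h import *
import pickle
c=pickle.load(open('top.pkl','rb')); f=c['frame']
cv2.imwrite('pics/crop.png',cv2.resize(cv2.convertScaleAbs(f[120:270,175:375,::-1],alpha=1.6),None,fx=4,fy=4,interpolation=cv2.INTER_CUBIC))
h=cv2.cvtColor(f,cv2.COLOR_RGB2HSV)
m=((h[...,1]>120)&(h[...,2]>60)).astype(np.uint8); m=cv2.morphologyEx(m,cv2.MORPH_CLOSE,np.ones((5,5)))
n,l,s,ce=cv2.connectedComponentsWithStats(m)
for i in range(1,n):
    if s[i,4]>60:
        uv=s[i,:2]+s[i,2:4]/2-.5
        print(uv,s[i,2:5],pix2w(c,uv,.008)[0].round(4),np.median(h[l==i],0))
```

```text
[299.5  35.5] [  54   22 1107] [0.9062 0.0221 0.008 ] [111. 161.  74.]
[155.  47.] [11 13 62] [0.8688 0.3256 0.008 ] [105.  158.   84.5]
[124.   49.5] [11 10 91] [0.8608 0.3895 0.008 ] [ 21. 191. 105.]
[188.5  88.5] [ 8 10 68] [0.781 0.251 0.008] [ 21.  189.5 108. ]
[483.5 116. ] [ 46  25 616] [ 0.742  -0.3744  0.008 ] [ 69. 152.  89.]
[392.5 160. ] [ 26  25 144] [ 0.6413 -0.1792  0.008 ] [ 20.5 187.  106. ]
[330.5 170.5] [ 20  20 316] [ 0.6156 -0.0498  0.008 ] [  7. 207.  99.]
[446.  194.5] [ 21  20 338] [ 0.5716 -0.2917  0.008 ] [ 89. 144. 101.]
[375.5 211.5] [ 20  20 328] [ 0.5326 -0.1443  0.008 ] [  4. 211.  99.]
[316. 232.] [ 21  21 326] [ 0.4879 -0.0225  0.008 ] [  4.  214.5  99.5]
[421. 236.] [ 21  21 341] [ 0.4844 -0.2387  0.008 ] [ 59. 167. 100.]
[380.5 261.5] [ 18  18 264] [ 0.4309 -0.1552  0.008 ] [ 15.  175.  111.5]
[344.  276.5] [ 21  22 365] [ 0.3994 -0.0811  0.008 ] [114. 158. 121.]
[395.5 297.5] [ 22  22 369] [ 0.3595 -0.1862  0.008 ] [ 89. 143. 105.]
[ 52.5 385.5] [  74   28 1972] [0.1827 0.4782 0.008 ] [ 17. 135.  85.]
```

View pics/crop.png

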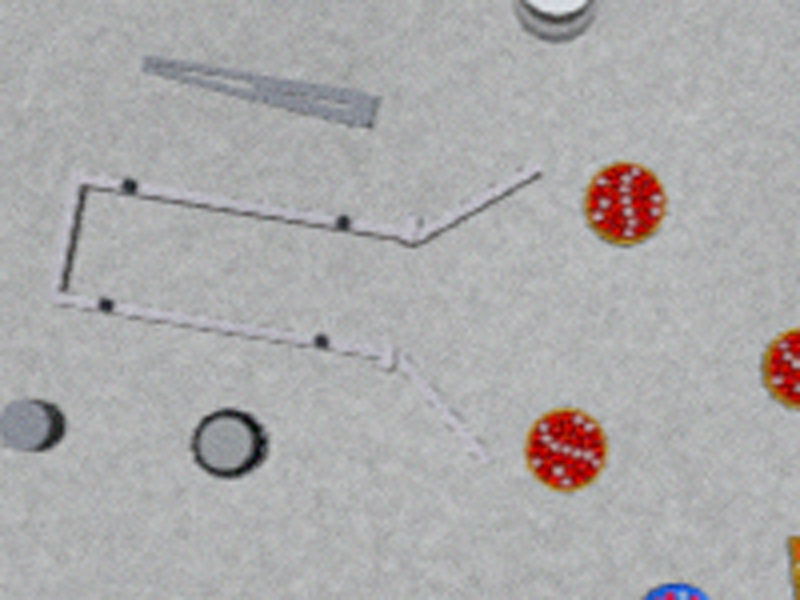

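```bash
cat >> h.py <<'E'
def T(p,q): # rack pose p=(x,y,yaw)
    q=np.atleast_2d(q).astype(float); c,s=np.cos(p[2]),np.sin(p[2])
    return np.c_[p[0]+c*q[:,0]-s*q[:,1],p[1]+s*q[:,0]+c*q[:,1],q[:,2]]
def toR(p,w):
    c,s=np.cos(p[2]),np.sin(p[2]); d=np.atleast_2d(w)[:,:2]-np.array(p[:2]); return np.c_[c*d[:,0]+s*d[:,1],-s*d[:,0]+c*d[:,1]]
E
python3 - <<'E'
from h import *
import pickle
from scipy.optimize import least_squares
c=pickle.load(open('top.pkl','rb')); f=c['frame']
# rack coordinates: x into the slot (~+y world), y left (~ -x world)
# so upper (larger world x) wall is y=-28
P=np.array([[165,-28,14],[165,28,14],[-63,-77,14],[-63,77,14],[0,-26,20],[0,26,20]])/1e3
cr=np.array([[85,184],[63,292],[540,172],[488,458],[412,238],[393,352]],float)
uv=(cr+.5)/4-.5+[175,120]
r=least_squares(lambda p:(w2pix(c,T(p,P))-uv).ravel(),[.54,.06,1.75],loss='soft_l1')
p=r.x; print(p,(w2pix(c,T(p,P))-uv).round(1).tolist())
np.save('rack.npy',p)
W=lambda a:a
im=cv2.resize(cv2.convertScaleAbs(f[120:270,175:375,::-1],alpha=1.6),None,fx=4,fy=4,interpolation=cv2.INTER_CUBIC)
for z,col in((0,(0,255,0)),(.014,(0,0,255))):
  q=np.array([[-63,-77],[-8,-27],[165,-28],[165,28],[-8,27],[-63,77]])/1e3
  u=w2pix(c,T(p,np.c_[q,np.full(6,z)])); u=((u-[175,120]+.5)*4-.5).astype(int)
  cv2.polylines(im,[u],False,col,1)
cv2.imwrite('pics/fit.png',im)
O=dict(m1=(.6156,-.0498),m2=(.5326,-.1443),m3=(.4879,-.0225),bang=(.6413,-.1792),brooch=(.4309,-.1552),blue=(.3994,-.0811),green=(.4844,-.2387))
for k,v in O.items(): print(k,(1e3*toR(p,v)[0]).round())
from scipy.spatial.transform import Rotation as Ro
s=telemetry.sense(); print(Ro.from_quat(s['orientation']).as_matrix().round(3))
E
```

```text
[0.56496846 0.06586335 1.42243356] [[0.3, 0.0], [0.2, -0.0], [0.9, -0.9], [0.9, 1.6], [-2.0, 1.0], [-1.9, -2.3]]
m1 [-107.  -67.]
m2 [-213.    1.]
m3 [-99.  63.]
bang [-231. -112.]
brooch [-238.  100.]
blue [-170.  142.]
green [-313.   35.]
[[-0.92  -0.     0.391]
 [-0.391  0.001 -0.92 ]
 [ 0.    -1.    -0.001]]
```

View pics/fit.png

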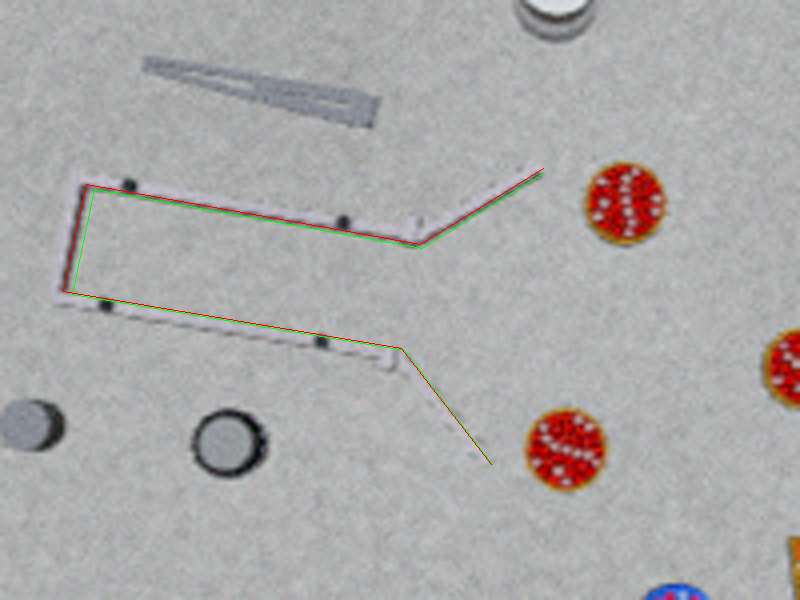

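```bash
cat >> h.py <<'E'
from scipy.spatial.transform import Rotation as Ro
p=np.load('rack.npy')
def tcp():
    s=telemetry.sense(); R=Ro.from_quat(s['orientation']).as_matrix(); return s,R
def go(*wps):
    "wps: (rack x mm, rack y mm, z mm, heading deg) -> slide mm, roll rad"
    s,R=tcp(); e=np.array(s['eef_pos']); h0=np.degrees(np.arctan2(-R[1,0],-R[0,0])-p[2])
    print('t',round(s['time'],2),'rack xy',(1e3*toR(p,e)[0]).round(1),'z',round(e[2]*1e3,1),'head',h0.round(1),'F',np.round(s['wrist_force'],1),'grip',round(s['grip_width'],4))
    for w in wps:
        t=T(p,[[w[0]/1e3,w[1]/1e3,w[2]/1e3]])[0]
        dh=(w[3]-h0+180)%360-180
        print(w,'slide',(1e3*R.T@(t-e)).round(1),'roll',round(-np.radians(dh),3))
E
python3 -c "
from h import *
go((-257,1,120,0),(-257,1,40,0))"
```

```text
t 0.1 rack xy [-681.2  222.4] z 204.9 head -58.5 F [-0.   1.5  0.3] grip 0.0936
(-257, 1, 120, 0) slide [-410.5   85.2 -245.7] roll -1.021
(-257, 1, 40, 0) slide [-410.5  165.2 -245.6] roll -1.021
```

step_arm(
  slide=[
    [-0.03, 0, -0.018],
    [-0.06, 0, -0.036],
    [-0.095, 0.01, -0.057],
    [-0.13, 0.02, -0.078],
    [-0.165, 0.03, -0.1],
    [-0.2, 0.04, -0.12],
    [-0.235, 0.05, -0.14],
    [-0.27, 0.06, -0.162],
    [-0.305, 0.06, -0.183],
    [-0.34, 0.06, -0.204],
    [-0.375, 0.06, -0.225],
    [-0.41, 0.06, -0.246],
  ],
  roll=[-0.085, -0.17, -0.255, -0.34, -0.425, -0.51, -0.595, -0.68, -0.765, -0.85, -0.935, -1.02],
  fingers=[0.17, 0.17, 0.17, 0.17, 0.17, 0.17, 0.17, 0.17, 0.17, 0.17, 0.17, 0.17],
)

```text
time: 1.1
eef_pos: [0.5261, -0.1862, 0.145]
orientation: [-0.462, 0.535, -0.534, 0.463]
wrist_force: [0.7, -1.7, 0.2]
grip_width: 0.0181
```

```bash
python3 -c "
from h import *
go((-257,1,40,0),(-257,1,4,0))"
```

```text
t 1.1 rack xy [-255.1    1.2] z 145.0 head 0.2 F [ 0.7 -1.7  0.2] grip 0.0181
(-257, 1, 40, 0) slide [  2.  105.    0.3] roll 0.003
(-257, 1, 4, 0) slide [  2.1 141.    0.3] roll 0.003
```

step_arm(
  slide=[
    [0.002, 0.03, 0],
    [0.002, 0.065, 0],
    [0.002, 0.1, 0],
    [0.002, 0.12, 0],
    [0.002, 0.132, 0],
    [0.002, 0.14, 0],
    [0.002, 0.14, 0],
  ],
  roll=[0, 0, 0, 0, 0, 0, 0],
  fingers=[0.17, 0.17, 0.17, 0.17, 0.17, 0.17, 0.17],
)

```text
time: 1.68
eef_pos: [0.5253, -0.1879, 0.0042]
orientation: [-0.463, 0.536, -0.534, 0.462]
wrist_force: [0.4, -0.7, 0.2]
grip_width: 0.0163
```

```bash
python3 -c "
from h import *
c=shot('top','t1.png'); cv2.imwrite('pics/t1.png',cv2.resize(c['frame'][130:270,240:440,::-1],None,fx=4,fy=4,interpolation=cv2.INTER_CUBIC))
go((-200,1,5,0),(1.5,0,5,0))"
```

```text
t 1.73 rack xy [-256.9    1.1] z 5.3 head 0.2 F [ 0.7 -0.3  0.3] grip 0.0161
(-200, 1, 5, 0) slide [-56.9   0.4   0.3] roll 0.004
(1.5, 0, 5, 0) slide [-258.4    0.6    2. ] roll 0.004
```

View pics/t1.png

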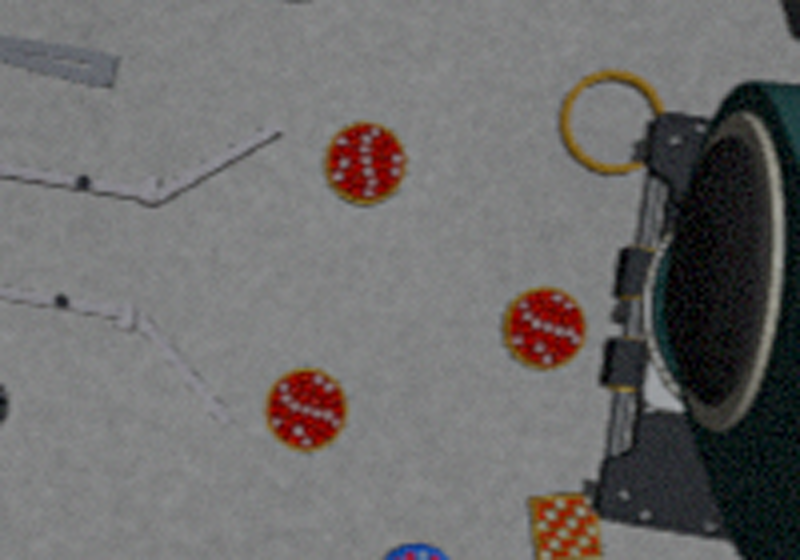

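The image shows m2 at (545,328) in the crop. The two fingers straddle its line from behind, and nothing is touched. Pushing now.

step_arm(
  slide=[
    [-0.008, 0, 0],
    [-0.016, 0, 0],
    [-0.024, 0, 0],
    [-0.032, 0, 0],
    [-0.04, 0, 0],
    [-0.05, 0, 0],
    [-0.06, 0, 0.0005],
    [-0.07, 0, 0.0005],
    [-0.08, 0, 0.0005],
    [-0.09, 0, 0.001],
    [-0.1, 0, 0.001],
    [-0.108, 0, 0.001],
  ],
  roll=[0, 0, 0, 0, 0, 0, 0, 0, 0, 0, 0, 0],
  fingers=[0.17, 0.17, 0.17, 0.17, 0.17, 0.17, 0.17, 0.17, 0.17, 0.17, 0.17, 0.17],
)

```text
time: 2.73
eef_pos: [0.5427, -0.0799, 0.0054]
orientation: [-0.463, 0.535, -0.534, 0.463]
wrist_force: [0.2, -0.6, 0.5]
grip_width: 0.0158
```

```bash
cat >> h.py <<'E'
def reds(c):
    f=c['frame']; h=cv2.cvtColor(f,cv2.COLOR_RGB2HSV)
    m=(((h[...,0]<13)|(h[...,0]>172))&(h[...,1]>140)&(h[...,2]>40)).astype(np.uint8); m=cv2.morphologyEx(m,cv2.MORPH_CLOSE,np.ones((5,5)))
    n,l,s,_=cv2.connectedComponentsWithStats(m)
    for i in range(1,n):
        if s[i,4]>60:
            uv=s[i,:2]+s[i,2:4]/2-.5
            print('red',uv,s[i,2:5],'rack',(1e3*toR(p,pix2w(c,uv,.01))[0]).round(1))
E
python3 -c "
from h import *
c=shot('top','t2.png'); reds(c)
go((-60,0,5,0),(1.5,0,5,0))"
```

```text
red [316. 232.] [ 19  19 275] rack [-98.7  63.2]
t 2.78 rack xy [-145.9    0.5] z 5.5 head 0.3 F [ 0.1  2.7 -0.3] grip 0.0158
(-60, 0, 5, 0) slide [-85.9   0.6   1. ] roll 0.006
(1.5, 0, 5, 0) slide [-147.4    0.7    1.3] roll 0.006
```

```bash
python3 -c "
from h import *
c=shot('scene','s2.png'); reds(c); d=cv2.imread('pics/t2.png')
a=cv2.resize(c['frame'][100:300,180:480,::-1],(600,400)); b=cv2.resize(d[130:290,180:480],(600,320)); 
im=np.zeros((600,800,3),np.uint8); im[:300,:450]=cv2.resize(a,(450,300)); im[300:,:562]=cv2.resize(b,(562,300)); cv2.imwrite('pics/m2.png',im)"
```

```text
red [336.5 190. ] [ 18   9 116] rack [-97.6  63.7]
red [312.  200.5] [ 19  10 129] rack [-116.2    0.4]
red [295.5 218. ] [ 20  11 161] rack [-106.   -68.8]
```

View pics/m2.png

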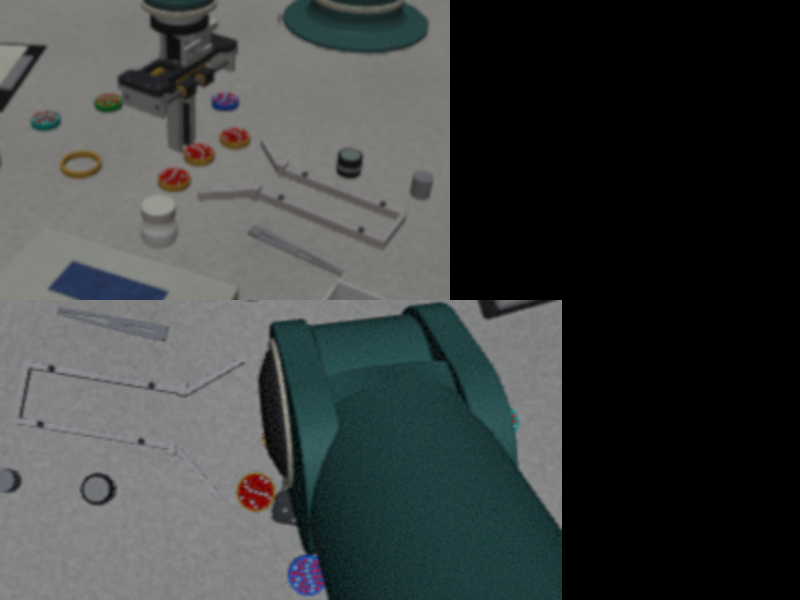

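In the scene view m2 is nested ahead of the fingers at rack (-116, 0.4), and the other two are unmoved. The scene camera tracks the discs well while the arm covers the top view.

step_arm(
  slide=[
    [-0.008, 0, 0],
    [-0.016, 0, 0],
    [-0.024, 0, 0],
    [-0.032, 0, 0],
    [-0.04, 0, 0],
    [-0.048, 0, 0],
    [-0.056, 0, 0.0005],
    [-0.064, 0, 0.0005],
    [-0.072, 0, 0.0005],
    [-0.08, 0, 0.001],
    [-0.085, 0, 0.001],
    [-0.09, 0, 0.001],
  ],
  roll=[0, 0, 0, 0, 0, 0, 0, 0, 0, 0, 0, 0],
  fingers=[0.17, 0.17, 0.17, 0.17, 0.17, 0.17, 0.17, 0.17, 0.17, 0.17, 0.17, 0.17],
)

```text
time: 3.83
eef_pos: [0.5566, 0.0101, 0.0055]
orientation: [-0.463, 0.535, -0.534, 0.463]
wrist_force: [-0.7, -1.1, 0.1]
grip_width: 0.0159
```

```bash
python3 -c "
from h import *
c=shot('scene','s3.png'); reds(c)
go((2,0,5,0))"
```

```text
red [348.5 216. ] [ 20  11 152] rack [-25.1  -2.7]
red [295.5 217.5] [ 20  10 160] rack [-107.1  -67.5]
t 3.88 rack xy [-55.5   0.1] z 5.6 head 0.4 F [-0.1  1.2  0.5] grip 0.0159
(2, 0, 5, 0) slide [-57.5   0.7   0.4] roll 0.007
```

step_arm(
  slide=[
    [-0.008, 0, 0],
    [-0.016, 0, 0],
    [-0.024, 0, 0],
    [-0.032, 0, 0],
    [-0.039, 0, 0],
    [-0.045, 0, 0],
    [-0.05, 0, 0],
    [-0.055, 0, 0],
    [-0.06, 0, 0],
    [-0.06, 0, 0],
    [-0.04, -0.01, 0],
    [-0.02, -0.04, 0],
  ],
  roll=[0.007, 0.007, 0.007, 0.007, 0.007, 0.007, 0.007, 0.007, 0.007, 0.007, 0.007, 0.007],
  fingers=[0.17, 0.17, 0.17, 0.17, 0.17, 0.17, 0.17, 0.17, 0.17, 0.17, 0.17, 0.17],
)

```text
time: 4.88
eef_pos: [0.5573, 0.031, 0.043]
orientation: [-0.463, 0.537, -0.533, 0.461]
wrist_force: [-0.6, -0.7, -0.3]
grip_width: 0.0159
```

```bash
python3 -c "
from h import *
c=shot('scene','s4.png'); reds(c)
c=shot('top','t4.png'); reds(c)
go((-143,-102,60,43),(-143,-102,5,43))"
```

```text
red [295.5 217.5] [ 20  10 160] rack [-107.1  -67.5]
red [376.5 226. ] [ 20  13 166] rack [36.5  0.3]
red [421.  234.5] [ 17  14 134] rack [-312.1   31.7]
t 4.98 rack xy [-38.6  -1.9] z 48.6 head -0.2 F [ 1.  -0.6 -0.1] grip 0.016
(-143, -102, 60, 43) slide [104.  -11.2 100.6] roll -0.755
(-143, -102, 5, 43) slide [104.   43.8 100.4] roll -0.755
```

step_arm(
  slide=[
    [0.01, -0.01, 0.01],
    [0.025, -0.02, 0.025],
    [0.04, -0.02, 0.04],
    [0.055, -0.02, 0.053],
    [0.07, -0.02, 0.067],
    [0.085, -0.02, 0.08],
    [0.102, -0.02, 0.097],
    [0.102, 0, 0.097],
    [0.102, 0.015, 0.097],
    [0.102, 0.03, 0.097],
    [0.102, 0.043, 0.097],
    [0.102, 0.044, 0.097],
  ],
  roll=[-0.11, -0.22, -0.33, -0.44, -0.55, -0.66, -0.74, -0.74, -0.74, -0.74, -0.74, -0.74],
  fingers=[0.17, 0.17, 0.17, 0.17, 0.17, 0.17, 0.17, 0.17, 0.17, 0.17, 0.17, 0.17],
)

```text
time: 5.98
eef_pos: [0.6399, -0.087, 0.0018]
orientation: [-0.623, 0.334, -0.333, 0.624]
wrist_force: [0.0, -0.4, 0.2]
grip_width: 0.016
```

```bash
python3 -c "
from h import *
c=shot('scene','s5.png'); reds(c)
d=28.7;k=np.pi/180
W=[(x-d*np.cos(h*k),y-d*np.sin(h*k),5,h) for x,y,h in [(-107,-67.5,42),(-71,-35,42),(-50,-16,42),(-40,-8,32),(-32,-3,18),(-22,-1,5),(-12,0,0),(32,0,0)]]
go(*[tuple(np.round(w,1)) for w in W])"
```

```text
red [336.5 190. ] [ 18   9 116] rack [-97.6  63.7]
red [295.5 218. ] [ 20  11 163] rack [-106.   -68.8]
red [376.5 226.5] [ 20  12 173] rack [37.3 -1.1]
t 6.03 rack xy [-140.1  -97.4] z 3.2 head 42.2 F [-0.1  0.3 -0.6] grip 0.016
(np.float64(-128.3), np.float64(-86.7), np.float64(5.0), np.float64(42.0)) slide [-15.9  -1.8   0. ] roll 0.004
(np.float64(-92.3), np.float64(-54.2), np.float64(5.0), np.float64(42.0)) slide [-64.4  -1.8   0.1] roll 0.004
(np.float64(-71.3), np.float64(-35.2), np.float64(5.0), np.float64(42.0)) slide [-92.8  -1.7   0.2] roll 0.004
(np.float64(-64.3), np.float64(-23.2), np.float64(5.0), np.float64(32.0)) slide [-106.    -1.7   -4. ] roll 0.178
(np.float64(-59.3), np.float64(-11.9), np.float64(5.0), np.float64(18.0)) slide [-117.3   -1.7   -9. ] roll 0.422
(np.float64(-50.6), np.float64(-3.5), np.float64(5.0), np.float64(5.0)) slide [-129.4   -1.7   -9.4] roll 0.649
(np.float64(-40.7), np.float64(0.0), np.float64(5.0), np.float64(0.0)) slide [-139.1   -1.7   -5.3] roll 0.737
(np.float64(3.3), np.float64(0.0), np.float64(5.0), np.float64(0.0)) slide [-171.7   -1.7   24.2] roll 0.737
```

Straight leg first, 92 mm at heading 42°.

step_arm(
  slide=[
    [-0.008, -0.002, 0],
    [-0.016, -0.002, 0],
    [-0.024, -0.002, 0],
    [-0.032, -0.002, 0],
    [-0.04, -0.002, 0],
    [-0.048, -0.002, 0],
    [-0.056, -0.002, 0],
    [-0.064, -0.002, 0],
    [-0.072, -0.002, 0],
    [-0.08, -0.002, 0],
    [-0.087, -0.002, 0],
    [-0.092, -0.002, 0],
  ],
  roll=[0, 0, 0, 0, 0, 0, 0, 0, 0, 0, 0, 0],
  fingers=[0.17, 0.17, 0.17, 0.17, 0.17, 0.17, 0.17, 0.17, 0.17, 0.17, 0.17, 0.17],
)

```text
time: 7.03
eef_pos: [0.589, -0.0097, 0.0053]
orientation: [-0.623, 0.333, -0.333, 0.624]
wrist_force: [0.1, 0.4, 0.4]
grip_width: 0.0163
```

```bash
python3 -c "
from h import *
c=shot('scene','s6.png'); reds(c)
d=29.5;k=np.pi/180
W=[(x-d*np.cos(h*k),y-d*np.sin(h*k),5,h) for x,y,h in [(-46,-12,35),(-42,-8,28),(-37,-5,21),(-32,-2.5,14),(-26,-1,7),(-20,0,0),(-12,0,0),(32,0,0)]]
go(*[tuple(np.round(w,1).tolist()) for w in W])"
```

```text
red [335.5 215. ] [ 18  11 145] rack [-47.9 -14.8]
red [376.5 226. ] [ 20  13 166] rack [36.5  0.3]
t 7.08 rack xy [-70.5 -34.5] z 5.3 head 42.3 F [ 0.2  0.2 -0.1] grip 0.016
(-70.2, -28.9, 5.0, 35.0) slide [-4.   0.3 -3.9] roll 0.127
(-68.0, -21.8, 5.0, 28.0) slide [-10.4   0.3  -7.7] roll 0.249
(-64.5, -15.6, 5.0, 21.0) slide [-17.2   0.3  -9.9] roll 0.371
(-60.6, -9.6, 5.0, 14.0) slide [-24.1   0.3 -11.8] roll 0.493
(-55.3, -4.6, 5.0, 7.0) slide [-31.4   0.3 -11.9] roll 0.616
(-49.5, 0.0, 5.0, 0.0) slide [-38.8   0.3 -11.4] roll 0.738
(-41.5, 0.0, 5.0, 0.0) slide [-44.7   0.3  -6. ] roll 0.738
(2.5, 0.0, 5.0, 0.0) slide [-77.2   0.4  23.6] roll 0.738
```

step_arm(
  slide=[
    [-0.004, 0, -0.004],
    [-0.01, 0, -0.008],
    [-0.017, 0, -0.01],
    [-0.024, 0, -0.012],
    [-0.031, 0, -0.012],
    [-0.039, 0, -0.0115],
    [-0.042, 0, -0.0085],
    [-0.045, 0, -0.006],
  ],
  roll=[0.12, 0.24, 0.36, 0.485, 0.61, 0.73, 0.738, 0.738],
  fingers=[0.17, 0.17, 0.17, 0.17, 0.17, 0.17, 0.17, 0.17],
)

```text
time: 7.75
eef_pos: [0.5588, 0.0255, 0.0054]
orientation: [-0.462, 0.535, -0.535, 0.463]
wrist_force: [0.3, 0.3, -1.2]
grip_width: 0.0161
```

```bash
python3 -c "
from h import *
c=shot('scene','s7.png'); reds(c)
go((3,0,5,0))"
```

```text
red [355.5 218. ] [ 20  11 162] rack [-10.3  -0.5]
red [376.5 226. ] [ 20  13 170] rack [36.5  0.3]
t 7.8 rack xy [-40.  -0.] z 5.4 head 0.3 F [ 0.1  0.5 -0.6] grip 0.016
(3, 0, 5, 0) slide [-43.    0.5   0.2] roll 0.005
```

Disc at (-10, -0.5), centred in the gate. Pushing it in, then backing off and lifting.

step_arm(
  slide=[
    [-0.007, 0, 0],
    [-0.014, 0, 0],
    [-0.021, 0, 0],
    [-0.027, 0, 0],
    [-0.033, 0, 0],
    [-0.038, 0, 0],
    [-0.043, 0, 0],
    [-0.045, 0, 0],
    [-0.045, 0, 0],
    [-0.025, -0.005, 0],
    [-0.005, -0.03, 0],
    [0, -0.06, 0],
  ],
  roll=[0.005, 0.005, 0.005, 0.005, 0.005, 0.005, 0.005, 0.005, 0.005, 0.005, 0.005, 0.005],
  fingers=[0.17, 0.17, 0.17, 0.17, 0.17, 0.17, 0.17, 0.17, 0.17, 0.17, 0.17, 0.17],
)

```text
time: 8.8
eef_pos: [0.5573, 0.0227, 0.0644]
orientation: [-0.462, 0.537, -0.535, 0.46]
wrist_force: [0.3, -1.4, -0.0]
grip_width: 0.0159
```

```bash
python3 -c "
from h import *
c=shot('scene','s8.png'); reds(c)
go((-133,93,60,-42),(-133,93,5,-42))"
```

```text
red [387.  230.5] [ 41  20 378] rack [59.9 -0.6]
t 8.85 rack xy [-42.7  -2.1] z 70.9 head -0.2 F [ 6.2 -1.2  8.4] grip 0.0162
(-133, 93, 60, -42) slide [ 90.6  10.3 -94.8] roll 0.73
(-133, 93, 5, -42) slide [ 90.6  65.3 -95.1] roll 0.73
```

step_arm(
  slide=[
    [0.01, 0, -0.01],
    [0.024, 0, -0.027],
    [0.038, 0, -0.043],
    [0.052, 0, -0.06],
    [0.066, 0, -0.075],
    [0.08, 0, -0.09],
    [0.088, 0, -0.097],
    [0.088, 0.015, -0.097],
    [0.088, 0.035, -0.097],
    [0.088, 0.052, -0.097],
    [0.088, 0.064, -0.097],
    [0.088, 0.065, -0.097],
  ],
  roll=[0.11, 0.22, 0.33, 0.44, 0.55, 0.66, 0.76, 0.765, 0.765, 0.765, 0.765, 0.765],
  fingers=[0.17, 0.17, 0.17, 0.17, 0.17, 0.17, 0.17, 0.17, 0.17, 0.17, 0.17, 0.17],
)

```text
time: 9.85
eef_pos: [0.4508, -0.049, 0.0036]
orientation: [-0.226, 0.67, -0.669, 0.228]
wrist_force: [-0.3, 0.2, 0.2]
grip_width: 0.016
```

```bash
python3 -c "
from h import *
c=shot('scene','s9.png'); reds(c)
d=29.5;k=np.pi/180
W=[(x-d*np.cos(h*k),y-d*np.sin(h*k),5,h) for x,y,h in [(-98,63.5,-44),(-48,15,-44)]]
go(*[tuple(np.round(w,1).tolist()) for w in W])"
```

```text
red [336.5 190. ] [ 18   9 116] rack [-97.6  63.7]
red [387.  230.5] [ 41  20 376] rack [59.9 -0.6]
t 9.9 rack xy [-130.4   95.6] z 4.5 head -44.0 F [-0.7 -0.1 -0.5] grip 0.0161
(-119.2, 84.0, 5.0, -44.0) slide [-16.1  -0.4   0.6] roll 0.0
(-69.2, 35.5, 5.0, -44.0) slide [-85.7  -0.2   0.7] roll 0.0
```

step_arm(
  slide=[
    [-0.007, 0, 0.0005],
    [-0.014, 0, 0.0005],
    [-0.021, 0, 0.0005],
    [-0.028, 0, 0.0005],
    [-0.036, 0, 0.0005],
    [-0.044, 0, 0.0005],
    [-0.052, 0, 0.0005],
    [-0.06, 0, 0.0005],
    [-0.068, 0, 0.0005],
    [-0.075, 0, 0.0005],
    [-0.081, 0, 0.0005],
    [-0.085, 0, 0.0005],
  ],
  roll=[0, 0, 0, 0, 0, 0, 0, 0, 0, 0, 0, 0],
  fingers=[0.17, 0.17, 0.17, 0.17, 0.17, 0.17, 0.17, 0.17, 0.17, 0.17, 0.17, 0.17],
)

```text
time: 10.9
eef_pos: [0.5196, 0.0029, 0.0047]
orientation: [-0.226, 0.67, -0.669, 0.229]
wrist_force: [-1.0, -0.8, 0.9]
grip_width: 0.016
```

```bash
python3 -c "
from h import *
c=shot('scene','s10.png'); reds(c)
d=29.5;k=np.pi/180
W=[(x-d*np.cos(h*k),y-d*np.sin(h*k),5,h) for x,y,h in [(-46,12,-37),(-42,8,-30),(-37,5,-23),(-32,2.5,-16),(-26,1,-8),(-20,0,0),(-12,0,0),(32,0,0)]]
go(*[tuple(np.round(w,1).tolist()) for w in W])"
```

```text
red [344. 208.] [ 19  11 144] rack [-47.6  15.7]
red [387.  230.5] [ 41  20 377] rack [59.9 -0.6]
t 10.95 rack xy [-68.6  35.3] z 4.8 head -44.0 F [-0.2  0.   0.7] grip 0.016
(-69.6, 29.8, 5.0, -37.0) slide [-3.1 -0.2  4.7] roll -0.122
(-67.5, 22.8, 5.0, -30.0) slide [-9.5 -0.2  8.3] roll -0.244
(-64.2, 16.5, 5.0, -23.0) slide [-16.2  -0.1  10.5] roll -0.366
(-60.4, 10.6, 5.0, -16.0) slide [-23.   -0.1  12.1] roll -0.488
(-55.2, 5.1, 5.0, -8.0) slide [-30.6  -0.1  12.5] roll -0.628
(-49.5, 0.0, 5.0, 0.0) slide [-38.2  -0.1  12.2] roll -0.767
(-41.5, 0.0, 5.0, 0.0) slide [-44.   -0.    6.6] roll -0.767
(2.5, 0.0, 5.0, 0.0) slide [-75.7   0.  -23.9] roll -0.767
```

step_arm(
  slide=[
    [-0.003, 0, 0.0045],
    [-0.0095, 0, 0.0085],
    [-0.016, 0, 0.0105],
    [-0.023, 0, 0.012],
    [-0.03, 0, 0.0125],
    [-0.036, 0, 0.0125],
    [-0.039, 0, 0.0115],
    [-0.042, 0, 0.009],
    [-0.044, 0, 0.0065],
  ],
  roll=[-0.12, -0.24, -0.36, -0.48, -0.6, -0.7, -0.767, -0.767, -0.767],
  fingers=[0.17, 0.17, 0.17, 0.17, 0.17, 0.17, 0.17, 0.17, 0.17],
)

```text
time: 11.7
eef_pos: [0.5587, 0.0249, 0.0048]
orientation: [0.459, -0.536, 0.537, -0.462]
wrist_force: [0.4, -0.4, 0.3]
grip_width: 0.0162
```

```bash
python3 -c "
from h import *
c=shot('scene','s11.png'); reds(c)
go((6,0,5,0))"
```

```text
red [376.5 226.5] [ 62  28 538] rack [37.3 -1.1]
t 11.75 rack xy [-40.6   0.4] z 4.9 head -0.2 F [0.1 1.8 0. ] grip 0.0157
(6, 0, 5, 0) slide [-46.6   0.    0.3] roll -0.003
```

step_arm(
  slide=[
    [-0.007, 0, 0],
    [-0.014, 0, 0],
    [-0.021, 0, 0],
    [-0.027, 0, 0],
    [-0.033, 0, 0],
    [-0.038, 0, 0],
    [-0.043, 0, 0],
    [-0.046, 0, 0],
    [-0.046, 0, 0],
    [-0.026, -0.005, 0],
    [-0.006, -0.03, 0],
    [0.02, -0.06, 0],
  ],
  roll=[-0.003, -0.003, -0.003, -0.003, -0.003, -0.003, -0.003, -0.003, -0.003, -0.003, -0.003, -0.003],
  fingers=[0.17, 0.17, 0.17, 0.17, 0.17, 0.17, 0.17, 0.17, 0.17, 0.17, 0.17, 0.17],
)

```text
time: 12.75
eef_pos: [0.5539, 0.0062, 0.0641]
orientation: [-0.462, 0.536, -0.535, 0.463]
wrist_force: [0.1, -0.8, 0.5]
grip_width: 0.0161
```

step_arm(
  slide=[
    [0.03, -0.03, 0],
    [0.06, -0.06, 0],
    [0.09, -0.1, 0],
    [0.12, -0.12, 0],
    [0.155, -0.12, 0],
    [0.19, -0.12, 0],
    [0.22, -0.12, 0],
    [0.25, -0.12, 0],
    [0.28, -0.12, 0],
    [0.3, -0.12, 0],
    [0.3, -0.12, 0],
  ],
  roll=[0, 0, 0, 0, 0, 0, 0, 0, 0, 0, 0],
  fingers=[0.17, 0.17, 0.17, 0.17, 0.17, 0.17, 0.17, 0.17, 0.17, 0.17, 0.17],
)

```text
time: 13.67
eef_pos: [0.5085, -0.2958, 0.183]
orientation: [-0.46, 0.537, -0.536, 0.461]
wrist_force: [-0.6, 0.7, 0.5]
grip_width: 0.016
```

```bash
python3 -c "
from h import *
c=shot('scene','s12.png'); reds(c)
d=shot('top','t12.png'); reds(d)
im=np.zeros((600,800,3),np.uint8); im[:300,:450]=cv2.resize(c['frame'][100:300,180:480,::-1],(450,300)); im[300:,:640]=cv2.resize(d['frame'][110:290,140:524,::-1],(640,300)); cv2.imwrite('pics/m12.png',im)
go()"
```

```text
red [398. 235.] [ 63  29 598] rack [83.6 -1.1]
red [234.5 186. ] [ 62  25 885] rack [81.5 -0.8]
red [446.5 194.5] [ 16  16 108] rack [-352.9  -59.2]
red [421.5 236. ] [ 18  17 124] rack [-313.6   34.6]
red [381.5 262. ] [ 16  15 184] rack [-240.2  100.5]
red [ 91.  363.5] [11 16 72] rack [287.7 386.8]
t 13.77 rack xy [-361.4    1.7] z 183.1 head 0.0 F [ 0.7 -0.4  0.3] grip 0.0159
```

View pics/m12.png

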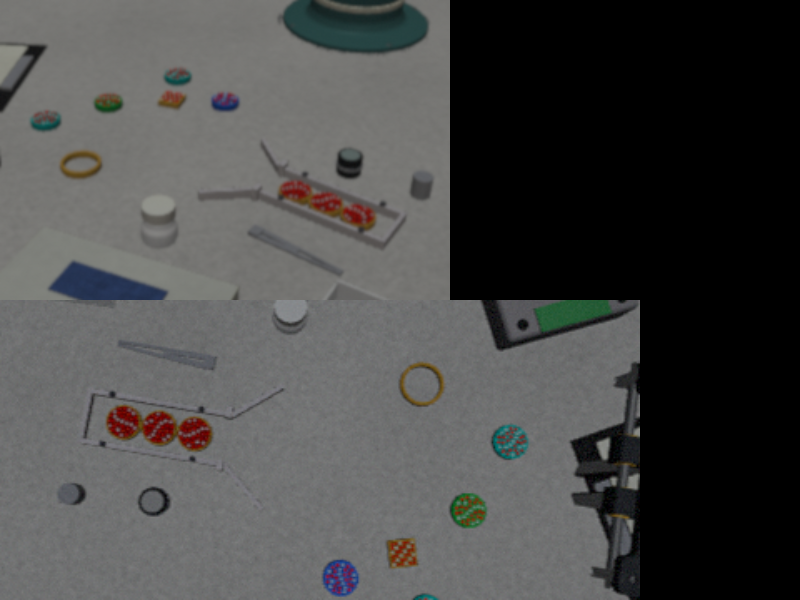

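All three red medallions are in the slot, at crop (123,422), (159,428) and (195,433). The last one is about 38 mm past the gate, and everything else is where it was.

```bash
python3 -c "
from h import *
print(order.sign_off())"
```

```text
the job is handed in; nothing more can be done
None
```

All three red medallions are in the slot, and I handed the job in at about 13.8 s. The hand-in reports no verdict.

- **Method:** I pushed them one at a time with the two fingertips set 16 mm apart, sliding each over the table. Each time I backed off and lifted the fingers before going to the next.
- **Medallions:** In the last pictures they sit in a row at about x = 38, 82 and 126 mm of the rack; 22 mm is the limit. The two cameras agree to about 2 mm on the middle of the row.
- **Other things:** The brooch, bangle, loupe, tweezers, jar, weight and look-alikes look to be in the same places as at the start. I judged most of these by eye and measured only some of them.
- **Robot:** The highest wrist force I read was about 10 N, and the gripper ended clear of everything at 183 mm height.

No check failed. Part-way through the pushes the arm hid the discs from the top camera, so I followed them with the scene camera.

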